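# Shim the tube rack in its holder

### The arm

A 7-joint arm with a two-finger parallel gripper is mounted at the origin on the work surface. World frame = base frame: x ahead of the robot, y to its left, z up, the work surface at z = 0. Lengths are in m, angles in rad, forces in N, time in s.
With the tool pointing down it reaches from about 0.425 to 0.825 m from the base axis. Payload 3.6 kg.
Tool frame: the origin (TCP) lies midway between the tips of the shut fingers; the grasp point (between the pads) lies grip_point_offset behind it (grip_point_offset is the distance from the TCP to the grasp point, in m); z points along the fingers, y is the direction in which the jaws open and shut (so a half turn about z gives the same grasp; the last joint's range is limited). The gripper opens to 93 mm and grips with 3 to 60 N. Pads are 15 mm wide; open, the fingers measure 128 mm over their backs; the gripper's body (75 mm by 188 mm) begins 65 mm behind the grasp point.
Start: joints at [-1.127, 0.615, -0.013, 1.423, 0.008, 1.103, -0.04], TCP at [0.294, 0.58, 0.219] pointing down, gripper open.
Joint ranges: [-3.12, 3.12], [-0.3, 2.06], [-1.34, 1.32], [0.26, 2.42], [-1.36, 4.5], [0.01, 1.98], [-2.84, 2.84]. Speed limits (rad/s): [2.79, 2.79, 3.14, 3.14, 3.14, 3.14, 3.14].

### API

Orientations are given as [roll, pitch, yaw] about the fixed x, y, z axes, in that order (R = Rz(yaw) Ry(pitch) Rx(roll)).
In Python, from station import read_state, capture, get_calibration, hand_in, grip_point_offset gives the robot as it stands. The module is installed in compiled form; this text tells all that it offers.
- The arm moves only by the shell command python3 -m jog 'ROWS'. ROWS is a JSON object of lists of equal length, an entry for each row: "gripper": the gripper command: -1 is fully open, 1 is shut, values between are in proportion; "delta_pos": the shift along the tool's x, y, z in mm, a list of three; "spin": the turn about the tool's z in degrees. In form: {"gripper": [gripper, ...], "delta_pos": [[dx, dy, dz], ...], "spin": [spin, ...]}. A call has 1 to 10 rows; each row shifts and turns the commanded pose from where the row before left it, along the tool's axes as they then stand; what a row does not reach is not made up. A row lasts 1/12 s, in which the tool goes at most 41.7 mm and 7.16 degrees, less where a joint would pass 70% of its speed; a pose out of reach is approached as far as the arm can. A call is refused whole if a number of a shift passes 41.7 or a number of a turn 7.16, either way. A call with a gripper value outside its range is refused whole. The fingers move at their own pace and stop on an object; the grip force is fixed at half the most. Time passes only in rows, so rows that do not move let the fingers close. It gives the time, the measured TCP pose, the force and the opening at its end, in the units of the state.
- read_state(): the state, without advancing time (a new reading comes with each control period).
- capture(name): name is "scene" or "top" or "wrist"; returns the picture (384x512x3 uint8, red, green, blue); there is no depth.
- get_calibration(name): a dict with "fx", "fy", "cx", "cy" (pixels), "rvec" (rotation vector, rad) and "tvec" (3), from world to camera coordinates, as OpenCV has them. Camera axes: x right, y down, z forward; pixel columns grow to the right and rows downward; lengths in m; the calibration is good to about 2 mm. A picture is of the moment at which its call begins: read the wrist's pose just before it. get_calibration takes no time and is no camera call; for the wrist camera it gives the pose at the moment of the call.
- hand_in(): hands the job in, once; it reports no verdict.
The state is a dict: "t": time; "joints": joint angles; "qd": joint speeds; "joint_efforts": joint torques, N m; "eef_pos": TCP position; "eef_rot": TCP orientation; "wrist_force": force on the tool from outside, world axes, zero at the start; "moment": the same for the moment, N m; "gripper_width": opening from 0.0 (shut) to 1.0 (fully open).
Only numpy, scipy, OpenCV 4.12 (cv2) and the standard library are available. Lean on these libraries where they do the work, as an engineer would, in place of code of your own. Each camera call takes 0.05 s, during which the arm holds its last target.

### The job

One of the three tube racks sits in the metal holder with a gap along its side. Try the coloured spacers, thickest first, to find the one that slides snugly into that gap (the thickest that goes in), and push it in from the open end, along the bench, fully home against the end stop. Leave the two other spacers on the bench, well clear of the holder, and do not shift or knock over the tip box, tube block, yellow pot or bottle.

Things in the scene. Friction and masses are not known exactly. Their poses are not given: they have to be found in the camera images.
- holder: aluminium rack holder fixed to the bench, walls 44 mm high, no floor. Origin at bench height in mid bay. In its own axes (mm): fence inner face at x = -46 (14 thick, robot's side), far wall inner face x = +46, end stop inner face y = +60, open mouth y = -60. The seated rack is against the far wall; the gap is between fence and rack
- gap (a point): bench-height point in the gap, at holder x = -32, y = 0 mm, axes as holder. The gap runs from the fence face (holder x = -46) to the rack: 22, 28 or 34 mm wide (a spacer + 2), 120 deep along y. Two steel tabs 14 wide bridge it at y = -28 and +28, underside 44 above the bench, top 48: spacers enter only at the mouth, moving along +y
- mouth (a point): bench-height point in the gap's open mouth, at holder x = -32, y = -60 mm, axes as holder. Both sides of the mouth have a lead-in slope 2.5 wide and 6 deep. A spacer that is too thick stops here; one that is fully home has its centre at holder y = -5 and its tail 10 mm proud of the mouth
- rack_seat (a point): bench-height point on the far wall's inner face, at holder x = +46, y = 0 mm; axes as the holder. The seated rack's origin lies here
- rack_red: red test-tube rack, fixed, 120 mm long (own y), 42 high, tube caps to 58. It is 58, 64 or 70 wide; each rack differs and which is which is not told: find the gap by trial or by looking. Origin at bench height under the middle of its long face away from the gap; the rack extends from there along own -x
- rack_black: black test-tube rack, fixed, 120 mm long (own y), 42 high, tube caps to 58. It is 58, 64 or 70 wide; each rack differs and which is which is not told: find the gap by trial or by looking. Origin at bench height under the middle of its long face away from the gap; the rack extends from there along own -x
- rack_white: white, blue caps, test-tube rack, fixed, 120 mm long (own y), 42 high, tube caps to 58. It is 58, 64 or 70 wide; each rack differs and which is which is not told: find the gap by trial or by looking. Origin at bench height under the middle of its long face away from the gap; the rack extends from there along own -x
- spacer_yellow: yellow solid plastic bar, 20 mm thick (own x) x 130 long (own y) x 40 high (own z), edges rounded 2, about 108 g (varies); loose, standing on the bench on its 20 x 130 face; origin at the centre of that underside. Grasp it across its thickness
- spacer_green: green solid plastic bar, 26 mm thick (own x) x 130 long (own y) x 40 high (own z), edges rounded 2, about 140 g (varies); loose, standing on the bench on its 26 x 130 face; origin at the centre of that underside. Grasp it across its thickness
- spacer_blue: blue solid plastic bar, 32 mm thick (own x) x 130 long (own y) x 40 high (own z), edges rounded 2, about 172 g (varies); loose, standing on the bench on its 32 x 130 face; origin at the centre of that underside. Grasp it across its thickness
- tip_box: bystander: red box of pipette tips with clear lid, mm 72 (x) x 110 (y) x 52 high, loose; origin under its centre
- tube_block: bystander: black tube block, mm 64 (x) x 90 (y) x 38 high, caps to 44, loose; origin under its centre
- sharps_pot: bystander: round yellow pot with red lid, 108 mm across, 103 high, loose; origin under its centre
- reagent: bystander: amber bottle, 64 mm across, 130 high, loose; origin under its centre
There are look-alikes about, which are no part of the job. What is meant by the spacer_yellow is not blue, and is the larger of those in its own colour. Of the things that look like the spacer_green, take the one that is farthest to the robot's left at the start.

How it is judged:
At the end, for the whole second after the job is handed in: The thickest spacer that goes into the gap stands flat in it, in line, within 4 mm of the end stop; the two others rest on the bench (origin below 30 mm), centres over 90 mm from the middle of the gap (site gap); all spacers at rest (((horizontal distance between rack_red and rack_seat below 0.02 m and y of spacer_blue in the frame of holder between -0.009 and 0 m and x of spacer_blue in the frame of holder between -0.033 and -0.025 m and height (world z) of spacer_blue below 0.006 m and angle between the y axis of spacer_blue and the y axis of holder, either way round below 0.08 rad and angle between spacer_blue's own z axis and vertical below 0.1 rad and horizontal distance between each of spacer_yellow, spacer_green and gap above 0.09 m and height (world z) of each of spacer_yellow, spacer_green below 0.03 m) or (horizontal distance between rack_black and rack_seat below 0.02 m and y of spacer_green in the frame of holder between -0.009 and 0 m and x of spacer_green in the frame of holder between -0.036 and -0.028 m and height (world z) of spacer_green below 0.006 m and angle between the y axis of spacer_green and the y axis of holder, either way round below 0.08 rad and angle between spacer_green's own z axis and vertical below 0.1 rad and horizontal distance between each of spacer_yellow, spacer_blue and gap above 0.09 m and height (world z) of each of spacer_yellow, spacer_blue below 0.03 m) or (horizontal distance between rack_white and rack_seat below 0.02 m and y of spacer_yellow in the frame of holder between -0.009 and 0 m and x of spacer_yellow in the frame of holder between -0.039 and -0.031 m and height (world z) of spacer_yellow below 0.006 m and angle between the y axis of spacer_yellow and the y axis of holder, either way round below 0.08 rad and angle between spacer_yellow's own z axis and vertical below 0.1 rad and horizontal distance between each of spacer_green, spacer_blue and gap above 0.09 m and height (world z) of each of spacer_green, spacer_blue below 0.03 m)) and linear speed of each of spacer_yellow, spacer_green, spacer_blue below 0.01 m/s); the robot touches nothing.
It fails at once if the tip_box is shifted more than 40 mm or tipped over (distance of tip_box from where it was at the start of the episode above 0.04 m or angle between tip_box's own z axis and vertical above 0.5 rad).
It fails at once if the tube_block is shifted more than 40 mm or tipped over (distance of tube_block from where it was at the start of the episode above 0.04 m or angle between tube_block's own z axis and vertical above 0.5 rad).
It fails at once if the sharps_pot is shifted more than 40 mm or tipped over (distance of sharps_pot from where it was at the start of the episode above 0.04 m or angle between sharps_pot's own z axis and vertical above 0.5 rad).
It fails at once if the reagent is shifted more than 40 mm or tipped over (distance of reagent from where it was at the start of the episode above 0.04 m or angle between reagent's own z axis and vertical above 0.5 rad).
It also fails if it takes over 72 s, if anything falls off the work surface, if the arm or the gripper's body presses on something with over 40 N, if the wrist force passes 120 N, or if a joint passes its speed limit or range.

## Working session

There is one attempt and no reset: what is moved stays moved. The work goes in short steps, Python scripts to look and compute and a shell command to move; the robot and the scene stay as the last step left them, time stands still between calls to the robot, and variables do not carry over. Pictures are saved under pics/ and viewed, and the job is handed in when it is done.

```bash
ls; mkdir -p pics; python3 - <<'E'
from station import *
import cv2
print(read_state(), grip_point_offset if not callable(grip_point_offset) else grip_point_offset())
for n in ("scene","top"):
    im=capture(n); cv2.imwrite(f"pics/{n}0.png",im[:,:,::-1]); print(n,get_calibration(n))
E
```

```text
pics
{'t': 0.0, 'joints': array([-1.12750161,  0.6159145 , -0.01266535,  1.42490235,  0.00813373,
        1.10339759, -0.04039803]), 'qd': array([ 4.24883519e-05, -4.51467952e-04,  1.21433654e-03, -4.23874284e-04,
       -5.95669288e-05, -7.04944924e-04,  5.56313221e-04]), 'joint_efforts': array([ 3.73207049e-04, -4.58934653e+01,  2.09290395e-01, -1.65743530e+01,
       -6.10560877e-02,  2.04417628e-02,  2.25271860e-04]), 'eef_pos': array([0.29387262, 0.57888025, 0.21748297]), 'eef_rot': array([-3.13902176e+00,  3.90220612e-05,  2.67192176e+00]), 'wrist_force': array([0.15784936, 0.18256507, 0.81316547]), 'moment': array([ 0.01006664, -0.03746627, -0.01782305]), 'gripper_width': 0.9997177412445208} 0.0188
scene {'fx': 414.9981809549766, 'fy': 414.9981809549766, 'cx': 250.8954029550356, 'cy': 184.7271124882546, 'rvec': array([ 0.9911041 ,  2.50913756, -0.99182352]), 'tvec': array([ 0.49758562, -0.21199137,  1.60522154])}
top {'fx': 350.6974156629227, 'fy': 350.6974156629227, 'cx': 255.78453813516302, 'cy': 196.00754233801547, 'rvec': array([ 2.20760533, -2.18840738,  0.08077128]), 'tvec': array([-0.10020824,  0.57374579,  0.96209528])}
```

View pics/scene0.png

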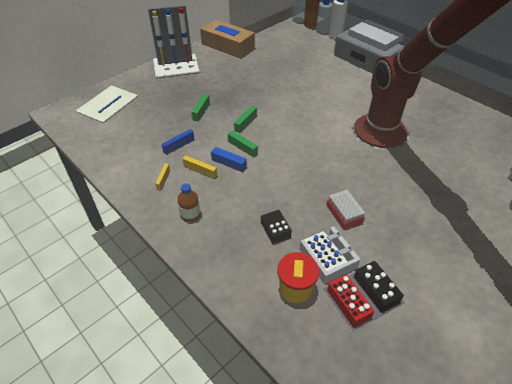

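View pics/top0.png

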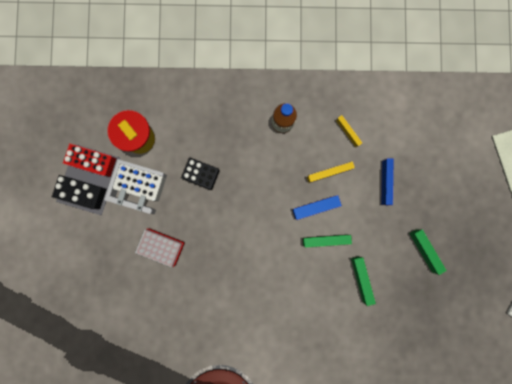

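The scene shows the white rack (blue caps) in the holder, at scene (330,252) / top (135,185). Red and black racks stand beside it.

What could be taken for the spacers (top-view pixels):
- **Yellow:** (331,172) and (349,130)
- **Blue:** (317,207) and (388,181)
- **Green:** (327,241), (363,281) and (428,252)

Next I'll measure them.

```bash
cat > h.py <<'E'
import numpy as np, cv2
from station import *
def KRT(c):
    K=np.array([[c['fx'],0,c['cx']],[0,c['fy'],c['cy']],[0,0,1]]);R=cv2.Rodrigues(np.array(c['rvec']))[0];return K,R,np.array(c['tvec'])
def back(c,uv,z):
    K,R,t=KRT(c);o=-R.T@t;uv=np.atleast_2d(uv).astype(float)
    d=(np.linalg.inv(K)@np.c_[uv,np.ones(len(uv))].T).T@R
    return o+d*((z-o[2])/d[:,2])[:,None]
def proj(c,P):
    return cv2.projectPoints(np.atleast_2d(P).astype(float),np.array(c['rvec']),np.array(c['tvec']),KRT(c)[0],None)[0][:,0]
E
python3 - <<'E'
from h import *
c=get_calibration("top"); im=cv2.imread("pics/top0.png"); hsv=cv2.cvtColor(im,cv2.COLOR_BGR2HSV)
for n,lo,hi in (("y",(18,120,80),(32,255,255)),("b",(108,120,60),(128,255,255)),("g",(50,100,40),(80,255,255))):
    m=cv2.inRange(hsv,lo,hi); k,l,s,ce=cv2.connectedComponentsWithStats(m)
    for i in range(1,k):
        if s[i,4]<60: continue
        pts=np.argwhere(l==i)[:,::-1]; P=back(c,pts,0.04)[:,:2]*1000
        r=cv2.minAreaRect(P.astype(np.float32)); print(n,ce[i].round(),s[i,4],np.round(r[0]),np.round(r[1]),round(r[2],1))
print("white",back(c,[[135,185],[125,158],[105,205]],0.03).round(3), "base",proj(c,[[0,0,0],[.294,.58,.22]]))
s=get_calibration("scene");print(proj(s,[[0,0,0],[.294,.58,.22]]))
cv2.imwrite("pics/crop0.png",cv2.resize(im[60:280,40:260],None,fx=2.7,fy=2.7,interpolation=cv2.INTER_CUBIC))
cv2.imwrite("pics/crop1.png",cv2.resize(im[90:320,260:460],None,fx=2.6,fy=2.6,interpolation=cv2.INTER_CUBIC))
ws=capture("wrist"); cv2.imwrite("pics/w0.png",ws[:,:,::-1]); print(get_calibration("wrist"))
E
```

```text
y [349. 130.] 240 [ 758. -352.] [98. 22.] 33.4
y [127. 130.] 168 [753. 260.] [54. 24.] 39.4
y [331. 171.] 373 [ 643. -300.] [ 22. 133.] 17.9
b [286. 109.] 110 [ 815. -177.] [30. 32.] 45.8
b [388. 182.] 366 [ 617. -460.] [ 19. 125.] 89.1
b [316. 207.] 539 [ 545. -261.] [ 31. 131.] 17.5
g [428. 251.] 650 [ 426. -564.] [136.  37.] 29.8
g [327. 240.] 453 [ 454. -289.] [ 26. 131.] 4.5
g [363. 281.] 571 [ 347. -386.] [132.  32.] 14.9
white [[0.601 0.237 0.03 ]
 [0.676 0.267 0.03 ]
 [0.545 0.318 0.03 ]] base [[219.25721067 405.14604384]
 [-58.79683546 318.15991226]]
[[379.53629328 129.92094916]
 [527.32053593 222.94354659]]
{'fx': 308.2484616821892, 'fy': 308.2484616821892, 'cx': 251.8353075931807, 'cy': 193.84359769840026, 'rvec': array([-2.46056141, -1.51242066, -0.21623159]), 'tvec': array([-0.64919502, -0.03343951,  0.39255256])}
```

View pics/crop0.png

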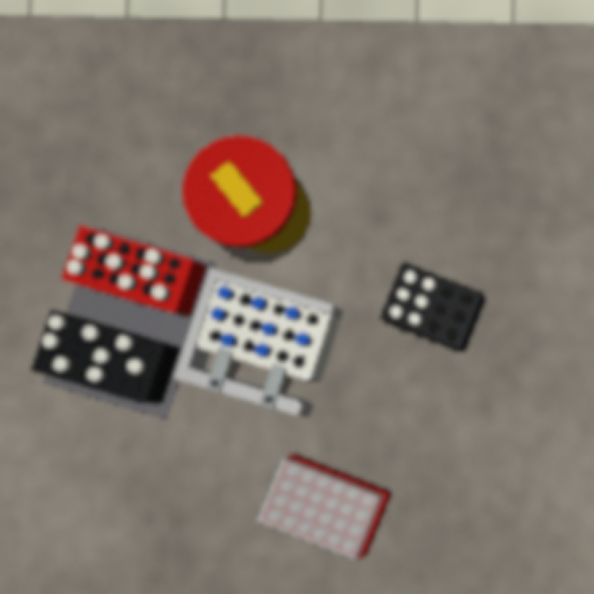

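View pics/crop1.png

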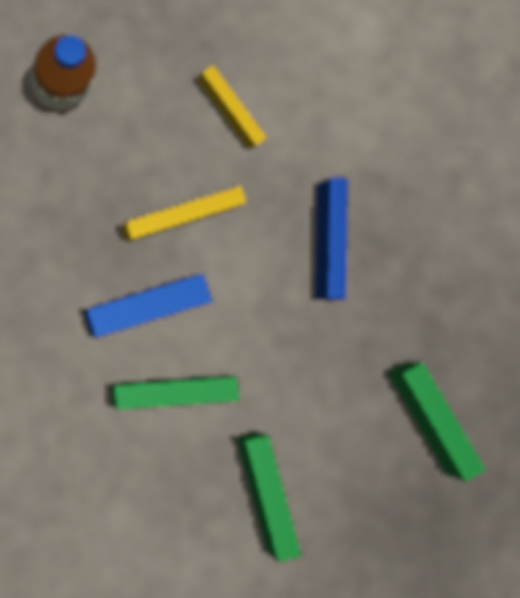

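View pics/w0.png

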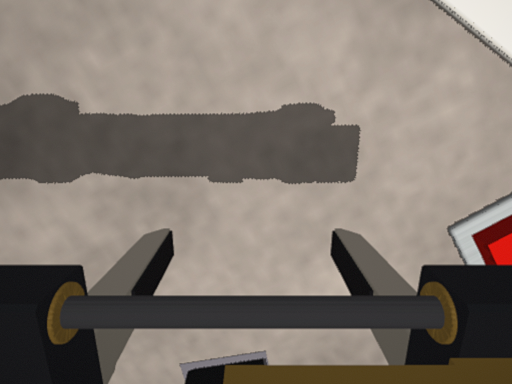

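```bash
cat >> h.py <<'E'
def plan(x,y,z,yawdeg,s=None):
    "tool-frame shift (mm) to do at the current yaw, then spin (deg)"
    s=s or read_state();p=np.array(s['eef_pos']);yaw=s['eef_rot'][2]
    d=(np.array([x,y,z])-p)*1000
    R=cv2.Rodrigues(np.array([0,0,yaw]))[0]@np.diag([1,-1,-1])
    sp=-(yawdeg-np.degrees(yaw)); sp=(sp+180)%360-180
    D=R.T@d; n=np.linalg.norm(D)/41.7
    print("now",p.round(4),"yaw",round(np.degrees(yaw),2),"W",np.round(s['wrist_force'],1),"grip",round(s['gripper_width'],3),"t",round(s['t'],2)); print("shift",D.round(1),"rows>=",round(n,2),"spin",round(sp,2),"rows",round(abs(sp)/7.16,2))
E
python3 - <<'E'
from h import *
K,R,t=KRT(get_calibration("wrist")); s=read_state()
o=-R.T@t; p=s['eef_pos']; yaw=s['eef_rot'][2]
Rt=cv2.Rodrigues(np.array([0,0,yaw]))[0]@np.diag([1,-1,-1.])
print("cam in tool",Rt.T@(o-p),"fwd in tool",Rt.T@R[2], "right", Rt.T@R[0])
c=get_calibration("top")
print("pot",back(c,[[129,132]],.103),"tubeblock",back(c,[[201,174]],.038),"tip",back(c,[[160,247]],.05))
# holder pts from crop0 (px/2.7 + offset)
f=lambda u,v:[40+u/2.7,60+v/2.7]
print(back(c,[f(305,408),f(183,377),f(211,266),f(338,305)],.044).round(3))
plan(0.50,0.22,0.25,100)
E
```

```text
cam in tool [ 0.07969024  0.00042129 -0.16697972] fwd in tool [-0.28311511 -0.00151862  0.95908474] right [9.27955359e-04 9.99997845e-01 1.85732654e-03]
pot [[0.73100477 0.23256895 0.103     ]] tubeblock [[0.63242769 0.05571898 0.038     ]] tip [[0.43403654 0.15972167 0.05      ]]
[[0.53  0.183 0.044]
 [0.56  0.305 0.044]
 [0.672 0.281 0.044]
 [0.634 0.152 0.044]]
now [0.294  0.5791 0.2178] yaw 153.09 W [ 0.  -0.2 -0.7] grip 1.002 t 0.15
shift [-346.2 -226.9  -32.2] rows>= 9.96 spin 53.09 rows 7.41
```

```bash
python3 - <<'E'
from h import *
plan(0.545,0.17,0.25,76)
E
```

```text
now [0.294  0.5791 0.2178] yaw 153.09 W [ 0.  -0.2 -0.7] grip 1.002 t 0.15
shift [-409.  -251.1  -32.2] rows>= 11.54 spin 77.09 rows 10.77
```

```bash
python3 -m jog '{"gripper":[-1,-1,-1,-1,-1,-1,-1,-1],"delta_pos":[[-26,-16,-2],[-26,-16,-2],[-26,-16,-2],[-26,-16,-2],[-26,-16,-2],[-26,-16,-2],[-26,-16,-2],[-26,-16,-2]],"spin":[0,0,0,0,0,0,0,0]}'
python3 -m jog '{"gripper":[-1,-1,-1,-1,-1,-1,-1,-1],"delta_pos":[[-26,-16,-2],[-26,-16,-2],[-26,-16,-2],[-26,-16,-2],[-26,-16,-2],[-26,-16,-2],[-26,-16,-2],[-26,-12,-2]],"spin":[0,0,0,0,0,0,0,0]}'
python3 -m jog '{"gripper":[-1,-1,-1,-1,-1,-1,-1,-1,-1,-1],"delta_pos":[[0,0,0],[0,0,0],[0,0,0],[0,0,0],[0,0,0],[0,0,0],[0,0,0],[0,0,0],[0,0,0],[0,0,0]],"spin":[7,7,7,7,7,7,7,7,7,7]}'
python3 -m jog '{"gripper":[-1,-1,-1],"delta_pos":[[0,0,0],[0,0,0],[0,0,0]],"spin":[7,0,0]}'
python3 - <<'E'
from h import *
plan(0.545,0.17,0.25,76)
c=get_calibration("wrist");ws=capture("wrist"); cv2.imwrite("pics/w1.png",cv2.resize(ws[:,:,::-1],None,fx=1.5,fy=1.5)); np.save("w1.npy",c,allow_pickle=True); cv2.imwrite("pics/w1raw.png",ws[:,:,::-1])
E
```

```text
t: 0.82
eef_pos: [0.4222, 0.3697, 0.2345]
eef_rot: [-3.141, -0.0, 2.672]
wrist_force: [-0.0, 0.6, -0.1]
gripper_width: 0.997
t: 1.48
eef_pos: [0.5513, 0.1643, 0.2506]
eef_rot: [-3.14, -0.0, 2.671]
wrist_force: [-0.1, -0.8, 0.3]
gripper_width: 0.999
t: 2.32
eef_pos: [0.5508, 0.1666, 0.2503]
eef_rot: [-3.141, 0.0, 1.444]
wrist_force: [0.5, 0.8, 0.1]
gripper_width: 1.0
t: 2.57
eef_pos: [0.5508, 0.1667, 0.2503]
eef_rot: [-3.141, 0.001, 1.331]
wrist_force: [0.6, -0.0, 0.2]
gripper_width: 0.998
now [0.5508 0.1667 0.2503] yaw 76.28 W [ 0.6 -0.   0.2] grip 0.998 t 2.57
shift [ 1.8 -6.4  0.3] rows>= 0.16 spin 0.28 rows 0.04
```

View pics/w1.png

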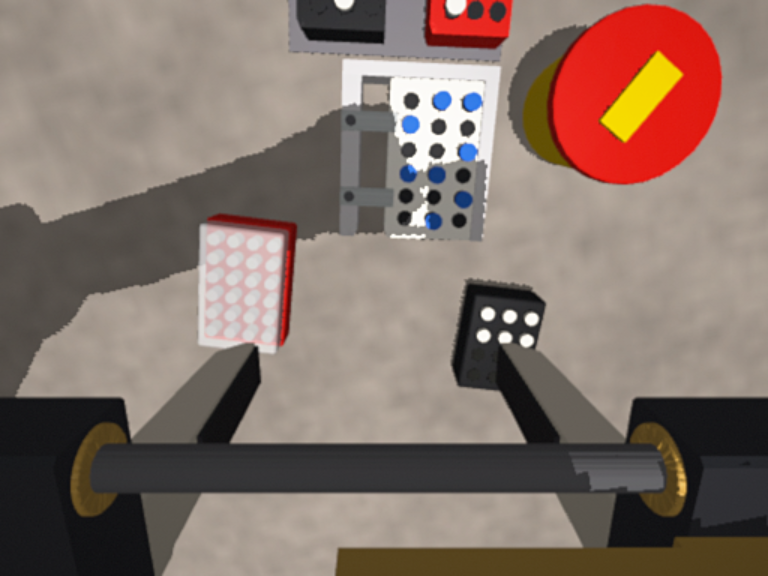

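```bash
python3 - <<'E'
from h import *
im=cv2.imread("pics/w1raw.png")
cv2.imwrite("pics/w1c.png",cv2.resize(im[30:170,215:345],None,fx=5,fy=4.2,interpolation=cv2.INTER_CUBIC))
E
```

```text
(no output)
```

View pics/w1c.png

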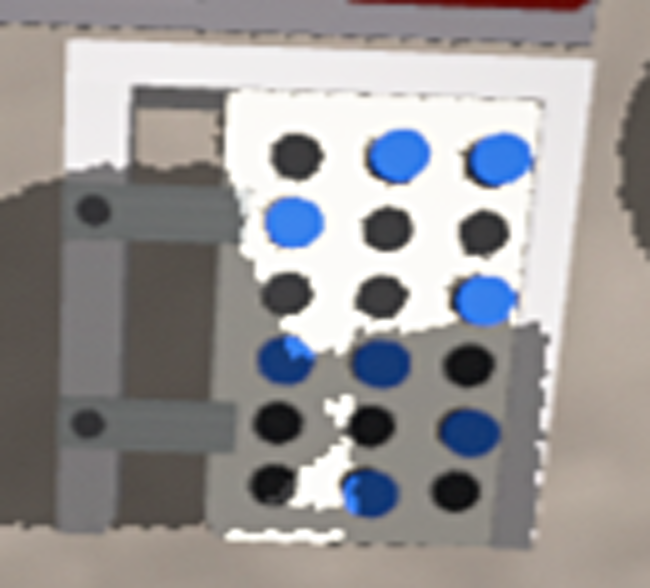

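```bash
python3 - <<'E'
from h import *
c=np.load("w1.npy",allow_pickle=True).item()
f=lambda u,v:(215+u/5,30+v/4.2)
# holder-frame points (mm) and crop pixels
obs=[((-60,-60,44),(57,528)),((-46,-60,44),(113,528)),((-46,60,44),(133,88)),((46,60,42),(541,98)),((46,-60,42),(493,543)),((60,-60,44),(533,545)),((-24,60,42),(225,90)),((-24,-60,42),(206,522))]
from scipy.optimize import least_squares
P=np.array([o[0] for o in obs])/1000.;U=np.array([f(*o[1]) for o in obs])
def H(q):
    C,S=np.cos(q[2]),np.sin(q[2]);return np.c_[q[0]+C*P[:,0]-S*P[:,1],q[1]+S*P[:,0]+C*P[:,1],P[:,2]]
for idx in ([0,1,2,3,4],[0,1,2,3,4,6,7]):
    r=least_squares(lambda q:(proj(c,H(q))-U)[idx].ravel(),[.6,.23,-.24])
    print(r.x,np.degrees(r.x[2]),(proj(c,H(r.x))-U).round(1).tolist())
P2=back(c,[f(*o[1]) for o in obs],.044)[:,:2]*1000;print(P2.round(1))
# what gap width: positions in holder frame
C,S=np.cos(r.x[2]),np.sin(r.x[2])
for o in obs:
    w=back(c,[f(*o[1])],o[0][2]/1000)[0,:2]-r.x[:2];print(o[0],(1000*np.array([C*w[0]+S*w[1],-S*w[0]+C*w[1]])).round(1))
print("tip box corners(z.052)",back(c,[[203/1.5,225/1.5],[297/1.5,220/1.5],[285/1.5,352/1.5],[200/1.5,345/1.5]],.052).round(3))
print("block(z.038)",back(c,[[468/1.5,280/1.5],[545/1.5,300/1.5],[455/1.5,385/1.5]],.038).round(3))
plan(.643,-.3,.2,107.9)
E
```

```text
[ 0.59832928  0.2314371  -0.2799105 ] -16.03769015509471 [[0.2, 0.5], [0.5, 1.0], [-0.4, -1.6], [0.3, 0.1], [-0.6, 0.3], [3.1, 0.5], [1.0, -0.9], [-0.1, 2.9]]
[ 0.59823874  0.23176427 -0.2784517 ] -15.954107164298053 [[0.1, 0.4], [0.4, 0.8], [-0.6, -1.8], [0.1, -0.3], [-0.6, -0.0], [3.1, 0.2], [0.8, -1.1], [-0.2, 2.7]]
[[524.  191.1]
 [537.3 187.8]
 [570.7 300.2]
 [658.3 276.3]
 [626.4 161.7]
 [635.8 158.8]
 [590.5 294.9]
 [559.7 184.2]]
(-60, -60, 44) [-60.2 -59.5]
(-46, -60, 44) [-46.6 -59. ]
(-46, 60, 44) [-45.3  58.2]
(46, 60, 42) [45.9 59.7]
(46, -60, 42) [ 46.8 -60. ]
(60, -60, 44) [ 56.2 -59.9]
(-24, 60, 42) [-24.8  58.8]
(-24, -60, 42) [-23.9 -56.7]
tip box corners(z.052) [[0.422 0.224 0.052]
 [0.495 0.211 0.052]
 [0.453 0.105 0.052]
 [0.384 0.128 0.052]]
block(z.038) [[0.619 0.126 0.038]
 [0.68  0.093 0.038]
 [0.589 0.031 0.038]]
now [0.5509 0.1667 0.2504] yaw 76.27 W [-0.  -0.2  0.1] grip 1.0 t 2.62
shift [-431.5  200.2   50.4] rows>= 11.47 spin -31.63 rows 4.42
```

The wrist view gives holder pose ≈ (0.598, 0.232), yaw −16.0°. The rack face is at holder x ≈ −24.4, so the gap is 22 mm and takes the yellow spacer; 28 or 34 mm would be plainly different. I'm taking the larger yellow bar, at top (331,172), which measures 133 mm. The decoy at (349,130) is 98 mm.

```bash
python3 - <<'E'
from h import *
plan(.655,-.34,.22,107.9)
E
```

```text
now [0.5509 0.1667 0.2504] yaw 76.27 W [-0.  -0.2  0.1] grip 1.0 t 2.62
shift [-467.5  221.4   30.4] rows>= 12.43 spin -31.63 rows 4.42
```

```bash
python3 -m jog '{"gripper":[-0.075,-0.075,-0.075,-0.075,-0.075,-0.075,-0.075,-0.075,-0.075],"delta_pos":[[-26,12.3,1.7],[-26,12.3,1.7],[-26,12.3,1.7],[-26,12.3,1.7],[-26,12.3,1.7],[-26,12.3,1.7],[-26,12.3,1.7],[-26,12.3,1.7],[-26,12.3,1.7]],"spin":[0,0,0,0,0,0,0,0,0]}'
python3 -m jog '{"gripper":[-0.075,-0.075,-0.075,-0.075,-0.075,-0.075,-0.075,-0.075,-0.075],"delta_pos":[[-26,12.3,1.7],[-26,12.3,1.7],[-26,12.3,1.7],[-26,12.3,1.7],[-26,12.3,1.7],[-26,12.3,1.7],[-26,12.3,1.7],[-26,12.3,1.7],[-26,12.3,1.7]],"spin":[0,0,0,0,0,0,0,0,0]}'
python3 -m jog '{"gripper":[-0.075,-0.075,-0.075,-0.075,-0.075,-0.075,-0.075],"delta_pos":[[0,0,0],[0,0,0],[0,0,0],[0,0,0],[0,0,0],[0,0,0],[0,0,0]],"spin":[-7,-7,-7,-7,-3.6,0,0]}'
python3 - <<'E'
from h import *
plan(.659,-.35,.1,107.9)
c=get_calibration("wrist");ws=capture("wrist")[:,:,::-1]; np.save("w2.npy",c,allow_pickle=True); cv2.imwrite("pics/w2raw.png",ws);cv2.imwrite("pics/w2.png",cv2.resize(ws,None,fx=1.5,fy=1.5))
hsv=cv2.cvtColor(np.ascontiguousarray(ws),cv2.COLOR_BGR2HSV)
m=cv2.inRange(hsv,(18,120,60),(34,255,255));k,l,s,ce=cv2.connectedComponentsWithStats(m)
for i in range(1,k):
    if s[i,4]<200: continue
    pts=np.argwhere(l==i)[:,::-1];r=cv2.minAreaRect((back(c,pts,0.04)[:,:2]*1000).astype(np.float32));print(ce[i].round(),s[i],r)
E
```

```text
t: 3.37
eef_pos: [0.6023, -0.0886, 0.2353]
eef_rot: [-3.141, -0.0, 1.33]
wrist_force: [0.6, 0.1, -0.6]
gripper_width: 0.54
t: 4.12
eef_pos: [0.6534, -0.3424, 0.2198]
eef_rot: [-3.141, -0.001, 1.33]
wrist_force: [0.7, -0.7, 0.7]
gripper_width: 0.535
t: 4.7
eef_pos: [0.6532, -0.3412, 0.2199]
eef_rot: [3.142, -0.001, 1.879]
wrist_force: [0.5, 0.2, -0.5]
gripper_width: 0.536
now [ 0.6532 -0.3412  0.2199] yaw 107.63 W [ 0.5  0.2 -0.5] grip 0.536 t 4.7
shift [-10.2   2.8 119.9] rows>= 2.89 spin -0.27 rows 0.04
[255. 135.] [ 246   78   19  118 2113] ((643.8414916992188, -301.80096435546875), (19.8342227935791, 129.0256805419922), 17.512636184692383)
[332. 208.] [ 291  188   83   41 1549] ((755.6692504882812, -350.4273986816406), (95.68111419677734, 25.206260681152344), 36.65641784667969)
[147. 313.] [139 282  22  62 691] ((579.52001953125, -561.954833984375), (24.771289825439453, 98.08064270019531), 7.737900257110596)
[357. 313.] [344 282  22  62 702] ((840.4715576171875, -478.62615966796875), (25.200374603271484, 97.95899200439453), 26.830585479736328)
[325. 373.] [ 122  358  384   26 7792] ((823.0335693359375, -584.0103149414062), (548.4915161132812, 44.26570510864258), 17.673147201538086)
```

View pics/w2.png

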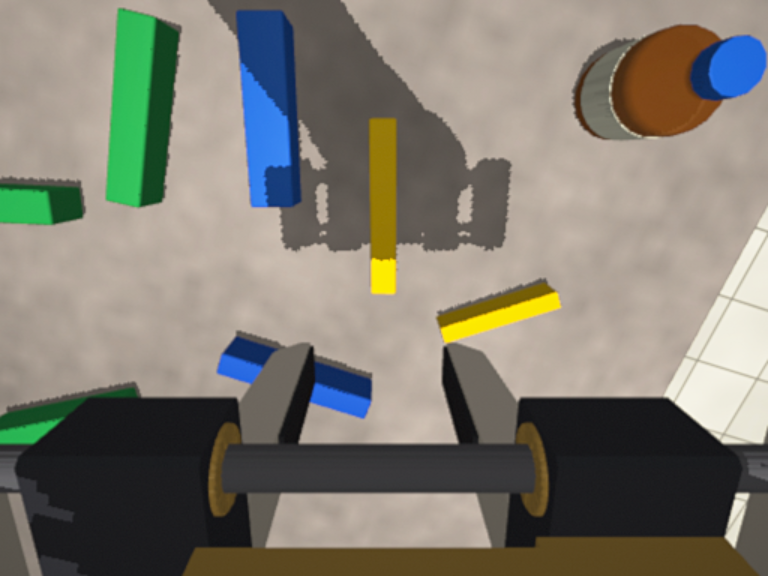

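```bash
python3 - <<'E'
from h import *
plan(.6597,-.3523,.010,107.5)
E
```

```text
now [ 0.6533 -0.3411  0.2199] yaw 107.63 W [-0.2  0.5 -0.8] grip 0.535 t 4.75
shift [-12.6   2.7 209.9] rows>= 5.04 spin 0.13 rows 0.02
```

```bash
python3 -m jog '{"gripper":[-0.075,-0.075,-0.075,-0.075,-0.075,-0.075,-0.075,-0.075,-0.075],"delta_pos":[[-12.6,2.7,0],[0,0,30],[0,0,30],[0,0,30],[0,0,30],[0,0,30],[0,0,30],[0,0,20],[0,0,9.9]],"spin":[0,0,0,0,0,0,0,0,0]}'
python3 -m jog '{"gripper":[0.3,0.4,0.6,0.8,1,1,1,1],"delta_pos":[[0,0,0],[0,0,0],[0,0,0],[0,0,0],[0,0,0],[0,0,0],[0,0,0],[0,0,0]],"spin":[0,0,0,0,0,0,0,0]}'
python3 -m jog '{"gripper":[1,1,1,1],"delta_pos":[[0,0,-20],[0,0,-20],[0,0,-20],[0,0,0]],"spin":[0,0,0,0]}'
python3 - <<'E'
from h import *
plan(.53,.0,.07,74)
c=get_calibration("wrist");ws=capture("wrist")[:,:,::-1]; cv2.imwrite("pics/w3.png",ws)
E
```

```text
t: 5.5
eef_pos: [0.6577, -0.3507, 0.006]
eef_rot: [-3.137, -0.005, 1.879]
wrist_force: [-0.8, -0.2, -0.7]
gripper_width: 0.538
t: 6.17
eef_pos: [0.6609, -0.3527, 0.0121]
eef_rot: [3.14, 0.002, 1.88]
wrist_force: [0.7, 0.3, 6.5]
gripper_width: 0.214
t: 6.5
eef_pos: [0.6621, -0.3537, 0.0745]
eef_rot: [3.136, 0.006, 1.879]
wrist_force: [0.7, -0.7, 0.1]
gripper_width: 0.214
now [ 0.6621 -0.3537  0.0745] yaw 107.68 W [ 0.7 -0.7  0.1] grip 0.214 t 6.5
shift [377.1 -18.5   4.5] rows>= 9.06 spin 33.68 rows 4.7
```

View pics/w3.png

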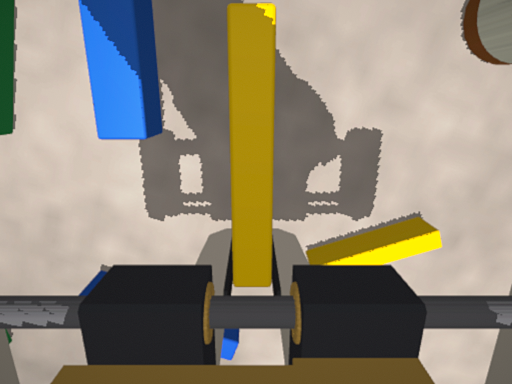

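```bash
python3 - <<'E'
from h import *
plan(.5101,.0509,.08,74)
E
```

```text
now [ 0.6611 -0.353   0.0722] yaw 107.68 W [ 0.6 -0.3 -1.6] grip 0.215 t 6.55
shift [430.7 -21.2  -7.8] rows>= 10.34 spin 33.68 rows 4.7
```

```bash
python3 -m jog '{"gripper":[1,1,1,1,1,1,1,1,1,1],"delta_pos":[[10,-1.4,-4],[20,-1.4,-4],[28,-1.4,0],[28,-1.4,0],[28,-1.4,0],[28,-1.4,0],[28,-1.4,0],[28,-1.4,0],[28,-1.4,0],[28,-1.4,0]],"spin":[0,0,0,0,0,0,0,0,0,0]}'
python3 -m jog '{"gripper":[1,1,1,1,1,1,1,1,1],"delta_pos":[[28,-1.4,0],[28,-1.4,0],[28,-1.4,0],[28,-1.4,0],[26,-1.4,0],[20,0,0],[12,0,0],[6,0,0],[0,0,0]],"spin":[0,0,0,0,0,0,0,0,0]}'
python3 -m jog '{"gripper":[1,1,1,1,1,1,1],"delta_pos":[[0,0,0],[0,0,0],[0,0,0],[0,0,0],[0,0,0],[0,0,0],[0,0,0]],"spin":[5,6,6,6,6,4.7,0]}'
python3 - <<'E'
from h import *
plan(.5101,.0509,.011,74)
E
```

```text
t: 7.38
eef_pos: [0.5673, -0.1128, 0.0763]
eef_rot: [-3.138, -0.002, 1.879]
wrist_force: [0.4, 0.6, -1.9]
gripper_width: 0.217
t: 8.13
eef_pos: [0.5085, 0.0522, 0.0774]
eef_rot: [-3.14, -0.0, 1.881]
wrist_force: [0.3, -0.4, -1.8]
gripper_width: 0.21
t: 8.72
eef_pos: [0.5097, 0.0491, 0.0779]
eef_rot: [3.141, 0.002, 1.287]
wrist_force: [-0.6, -0.3, -0.8]
gripper_width: 0.215
now [0.5097 0.0491 0.0779] yaw 73.75 W [-0.6 -0.3 -0.8] grip 0.215 t 8.72
shift [ 1.9 -0.2 66.9] rows>= 1.61 spin -0.25 rows 0.03
```

```bash
python3 -m jog '{"gripper":[1,1,1,1,1,1,1],"delta_pos":[[0,0,20],[0,0,20],[0,0,15],[0,0,7],[0,0,3.5],[0,0,0],[0,0,0]],"spin":[0,0,0,0,0,0,0]}'
python3 - <<'E'
from h import *
plan(.5101,.0509,.011,74)
c=get_calibration("wrist");ws=np.ascontiguousarray(capture("wrist")[:,:,::-1]); np.save("w4.npy",c,allow_pickle=True);cv2.imwrite("pics/w4.png",cv2.resize(ws,None,fx=1.5,fy=1.5))
t=capture("top")[:,:,::-1];cv2.imwrite("pics/t4.png",cv2.resize(t[80:300,50:270],None,fx=2.7,fy=2.7))
hsv=cv2.cvtColor(ws,cv2.COLOR_BGR2HSV)
m=cv2.inRange(hsv,(20,120,40),(34,255,255));k,l,s,ce=cv2.connectedComponentsWithStats(m)
for i in range(1,k):
    if s[i,4]<800: continue
    pts=np.argwhere(l==i)[:,::-1];r=cv2.minAreaRect((back(c,pts,0.04)[:,:2]*1000).astype(np.float32));print(ce[i].round(),s[i],r)
    w=np.array(r[0])/1000-[.5983,.2316];q=np.radians(-16);C,S=np.cos(q),np.sin(q);print("holder frame",C*w[0]+S*w[1],-S*w[0]+C*w[1])
E
```

```text
t: 9.3
eef_pos: [0.51, 0.0504, 0.0131]
eef_rot: [3.14, -0.0, 1.291]
wrist_force: [-0.6, -0.4, -1.1]
gripper_width: 0.217
now [0.51   0.0504 0.0131] yaw 73.96 W [-0.6 -0.4 -1.1] grip 0.217 t 9.3
shift [ 0.6 -0.   2.1] rows>= 0.05 spin -0.04 rows 0.01
[251. 139.] [  227     3    49   284 12557] ((523.3394165039062, 101.33848571777344), (129.78009033203125, 20.658464431762695), 74.39945983886719)
holder frame -0.03615179825850989 -0.14587734115978931
[256. 373.] [  52  358  382   26 7645] ((485.62615966796875, -12.714698791503906), (17.90860939025879, 220.41744995117188), 73.92122650146484)
holder frame -0.04096678928333504 -0.2659074811218485
```

View pics/w4.png

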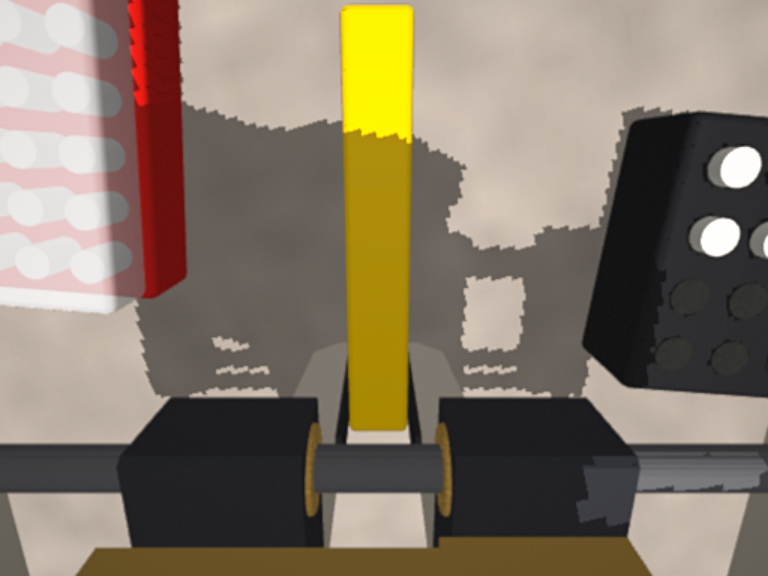

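```bash
python3 -m jog '{"gripper":[1,1,1,1,1,1],"delta_pos":[[0,1,1],[8,0,0.5],[8,0,0],[8,0,0],[8,0,0],[0,0,0]],"spin":[0.3,0,0,0,0,0]}'
python3 - <<'E'
from h import *
plan(.5101,.0509,.011,74)
t=np.ascontiguousarray(capture("top")[:,:,::-1]);cv2.imwrite("pics/t5.png",cv2.resize(t[120:260,70:230],None,fx=4.5,fy=4.2,interpolation=cv2.INTER_CUBIC))
s=np.ascontiguousarray(capture("scene")[:,:,::-1]);cv2.imwrite("pics/s5.png",cv2.resize(s[180:320,240:420],None,fx=4.2,fy=4.2,interpolation=cv2.INTER_CUBIC))
E
```

```text
t: 9.9
eef_pos: [0.52, 0.0824, 0.0119]
eef_rot: [3.14, 0.0, 1.288]
wrist_force: [-1.9, -2.5, 5.8]
gripper_width: 0.213
now [0.52   0.0824 0.0119] yaw 73.79 W [-1.9 -2.5  5.8] grip 0.213 t 9.9
shift [-33.   -0.8   0.9] rows>= 0.79 spin -0.21 rows 0.03
```

View pics/t5.png

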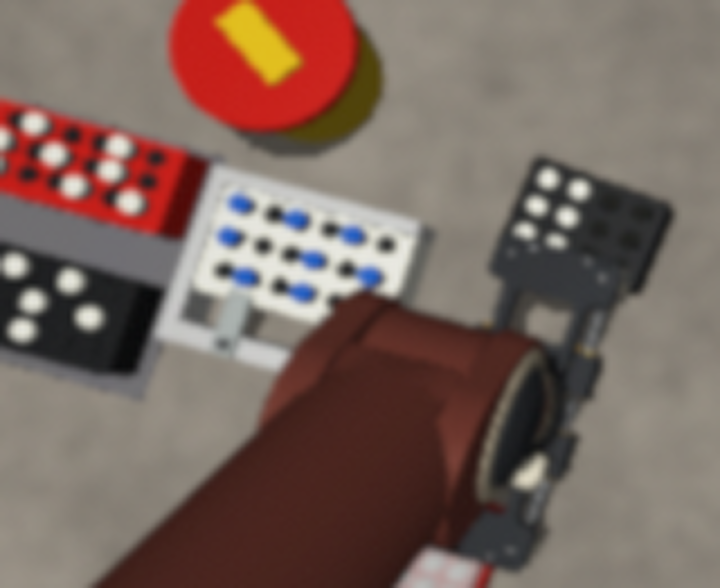

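View pics/s5.png

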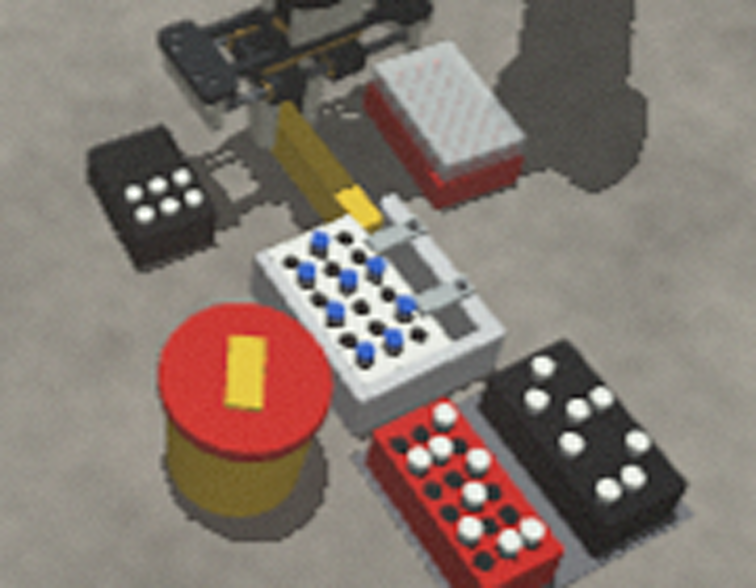

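The scene crop shows the yellow lead end at about (360,205), just entering the mouth between the fence and the rack. Forces are low, so I'll carry on.

```bash
python3 -m jog '{"gripper":[1,1,1,1],"delta_pos":[[6,0,0],[6,0,0],[6,0,0],[0,0,0]],"spin":[0,0,0,0]}'
python3 - <<'E'
from h import *
plan(.5447,.1730,.011,74)
s=np.ascontiguousarray(capture("scene")[:,:,::-1]);cv2.imwrite("pics/s6.png",cv2.resize(s[180:320,240:420],None,fx=4.2,fy=4.2,interpolation=cv2.INTER_CUBIC))
E
```

```text
t: 10.33
eef_pos: [0.5249, 0.0993, 0.0119]
eef_rot: [3.14, 0.0, 1.287]
wrist_force: [-0.5, -2.4, 6.2]
gripper_width: 0.214
now [0.5249 0.0993 0.0119] yaw 73.76 W [-0.5 -2.4  6.2] grip 0.214 t 10.33
shift [76.3 -1.6  0.9] rows>= 1.83 spin -0.24 rows 0.03
```

View pics/s6.png

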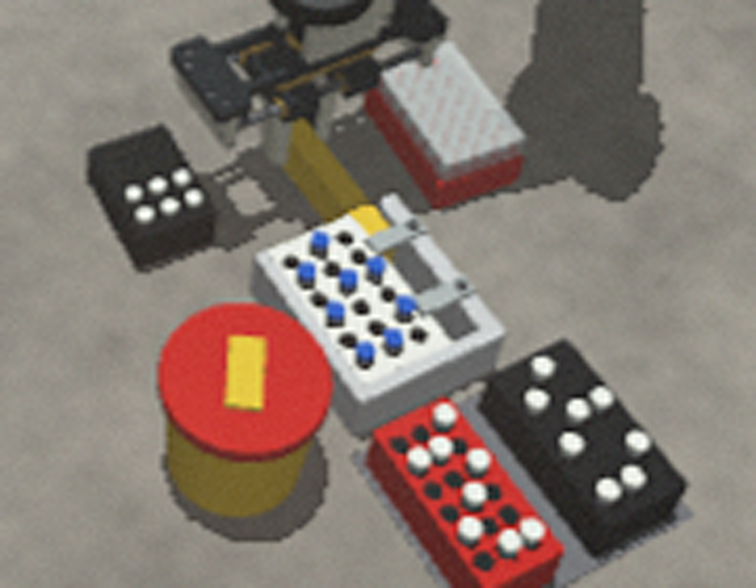

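```bash
python3 -m jog '{"gripper":[1,1,1,1],"delta_pos":[[8,0,-0.3],[8,0,0],[8,0,0],[0,0,0]],"spin":[0,0,0,0]}'
python3 - <<'E'
from h import *
plan(.5447,.1730,.011,74)
E
```

```text
t: 10.72
eef_pos: [0.532, 0.1242, 0.012]
eef_rot: [3.14, -0.001, 1.289]
wrist_force: [-0.1, -1.4, 5.2]
gripper_width: 0.212
now [0.532  0.1242 0.012 ] yaw 73.85 W [-0.1 -1.4  5.2] grip 0.212 t 10.72
shift [50.4 -1.4  1. ] rows>= 1.21 spin -0.15 rows 0.02
```

```bash
python3 -m jog '{"gripper":[1,1,1,1,1,1,1],"delta_pos":[[8,0,0],[8,0,0],[8,0,0],[8,0,0],[8,0,0],[5,0,0],[0,0,0]],"spin":[0,0,0,0,0,0,0]}'
python3 - <<'E'
from h import *
plan(.5447,.1730,.011,74)
s=np.ascontiguousarray(capture("scene")[:,:,::-1]);cv2.imwrite("pics/s7.png",cv2.resize(s[180:320,240:420],None,fx=4.2,fy=4.2,interpolation=cv2.INTER_CUBIC))
E
```

```text
t: 11.3
eef_pos: [0.5443, 0.167, 0.012]
eef_rot: [3.14, -0.001, 1.288]
wrist_force: [-1.2, -2.0, 5.2]
gripper_width: 0.214
now [0.5443 0.167  0.012 ] yaw 73.82 W [-1.2 -2.   5.2] grip 0.214 t 11.3
shift [ 5.9 -1.3  1. ] rows>= 0.15 spin -0.18 rows 0.03
```

View pics/s7.png

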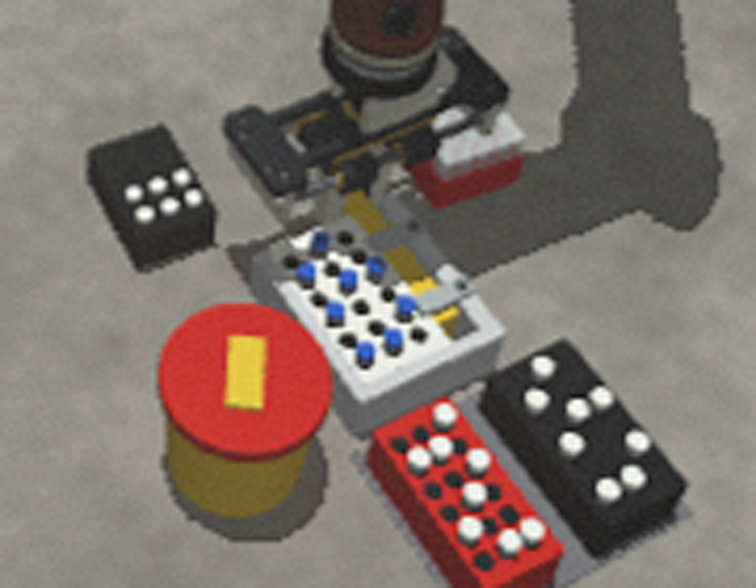

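```bash
python3 -m jog '{"gripper":[0.25,0.25,0.25,0.25,0.25,0.25,0.25,0.25],"delta_pos":[[0,0,0],[0,0,0],[0,0,0],[-10,0,0],[-12,0,0],[-12,0,0],[0,0,0],[0,0,0]],"spin":[0,0,0,0,0,0,0,0]}'
python3 -m jog '{"gripper":[1,1,1,1,1,1,1],"delta_pos":[[0,1,0],[0,0,0],[0,0,0],[0,0,0],[0,0,0],[0,0,0],[0,0,0]],"spin":[0,0,0,0,0,0,0]}'
python3 - <<'E'
from h import *
plan(.5443,.1667,.012,74)
s=np.ascontiguousarray(capture("scene")[:,:,::-1]);cv2.imwrite("pics/s8.png",cv2.resize(s[180:320,240:420],None,fx=4.2,fy=4.2,interpolation=cv2.INTER_CUBIC))
s=np.ascontiguousarray(capture("wrist")[:,:,::-1]);cv2.imwrite("pics/w8.png",s)
E
```

```text
t: 12.02
eef_pos: [0.5338, 0.1305, 0.0116]
eef_rot: [-3.141, 0.001, 1.283]
wrist_force: [0.4, 0.5, 0.1]
gripper_width: 0.369
t: 12.6
eef_pos: [0.535, 0.1323, 0.0114]
eef_rot: [-3.142, 0.0, 1.286]
wrist_force: [0.4, 0.6, 0.2]
gripper_width: 0.005
now [0.535  0.1323 0.0114] yaw 73.69 W [0.4 0.6 0.2] grip 0.005 t 12.6
shift [35.6 -0.7 -0.6] rows>= 0.85 spin -0.31 rows 0.04
```

View pics/s8.png

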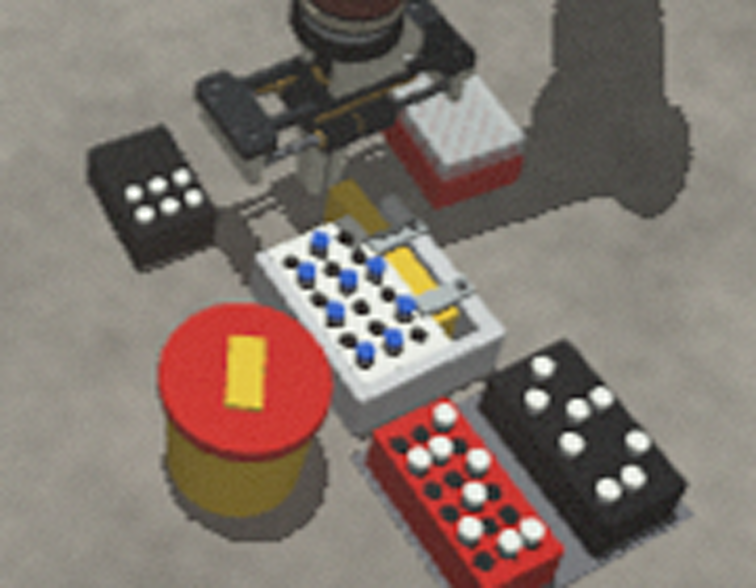

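View pics/w8.png

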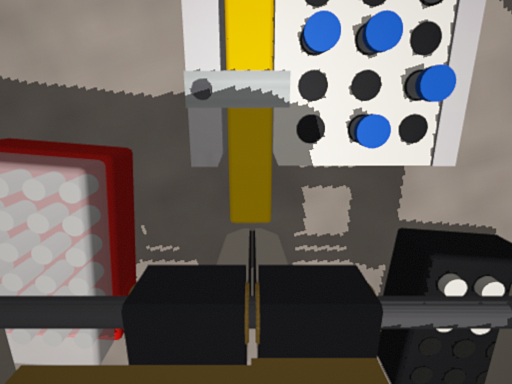

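Released, in line, with about 29 mm still proud. Fingers are shut behind the tail, so now I push.

```bash
python3 -m jog '{"gripper":[1,1,1,1,1],"delta_pos":[[8,0,0],[8,0,0],[8,0,0],[5,0,0],[0,0,0]],"spin":[0,0,0,0,0]}'
python3 -m jog '{"gripper":[1,1,1],"delta_pos":[[3,0,0],[2,0,0],[0,0,0]],"spin":[0,0,0]}'
python3 - <<'E'
from h import *
plan(.5443,.1667,.012,74)
s=np.ascontiguousarray(capture("wrist")[:,:,::-1]);cv2.imwrite("pics/w9.png",s)
E
```

```text
t: 13.12
eef_pos: [0.5436, 0.1622, 0.0114]
eef_rot: [3.141, -0.001, 1.289]
wrist_force: [-0.3, 0.2, -0.3]
gripper_width: -0.0
t: 13.37
eef_pos: [0.5442, 0.1639, 0.0113]
eef_rot: [-3.141, 0.002, 1.285]
wrist_force: [-1.6, -2.4, -0.4]
gripper_width: 0.008
now [0.5442 0.1639 0.0113] yaw 73.65 W [-1.6 -2.4 -0.4] grip 0.008 t 13.37
shift [ 2.7 -0.6 -0.7] rows>= 0.07 spin -0.35 rows 0.05
```

View pics/w9.png

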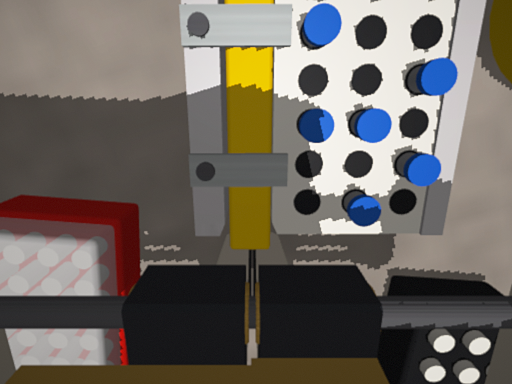

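```bash
python3 -m jog '{"gripper":[1,1,1],"delta_pos":[[2,0,0],[0,0,0],[0,0,0]],"spin":[0,0,0]}'
python3 -m jog '{"gripper":[1,1,1],"delta_pos":[[2,0,0],[0,0,0],[0,0,0]],"spin":[0,0,0]}'
```

```text
t: 13.67
eef_pos: [0.5441, 0.164, 0.0114]
eef_rot: [-3.14, 0.004, 1.284]
wrist_force: [-2.6, -6.0, 1.8]
gripper_width: 0.007
t: 13.92
eef_pos: [0.5442, 0.164, 0.0114]
eef_rot: [-3.14, 0.006, 1.283]
wrist_force: [-4.1, -7.3, 3.0]
gripper_width: 0.001
```

```bash
python3 -m jog '{"gripper":[1,1,1],"delta_pos":[[3,0,0],[3,0,0],[0,0,0]],"spin":[0,0,0]}'
python3 - <<'E'
from h import *
s=np.ascontiguousarray(capture("scene")[:,:,::-1]);cv2.imwrite("pics/s9.png",cv2.resize(s[210:280,290:380],None,fx=8,fy=8,interpolation=cv2.INTER_CUBIC))
c=get_calibration("wrist");w=np.ascontiguousarray(capture("wrist")[:,:,::-1]);np.save("w10.npy",c,allow_pickle=True);cv2.imwrite("pics/w10.png",cv2.resize(w[130:280,160:310],None,fx=4,fy=4,interpolation=cv2.INTER_CUBIC))
E
```

```text
t: 14.17
eef_pos: [0.5441, 0.1639, 0.0114]
eef_rot: [-3.138, 0.014, 1.28]
wrist_force: [-6.3, -14.8, 8.4]
gripper_width: 0.008
```

View pics/s9.png

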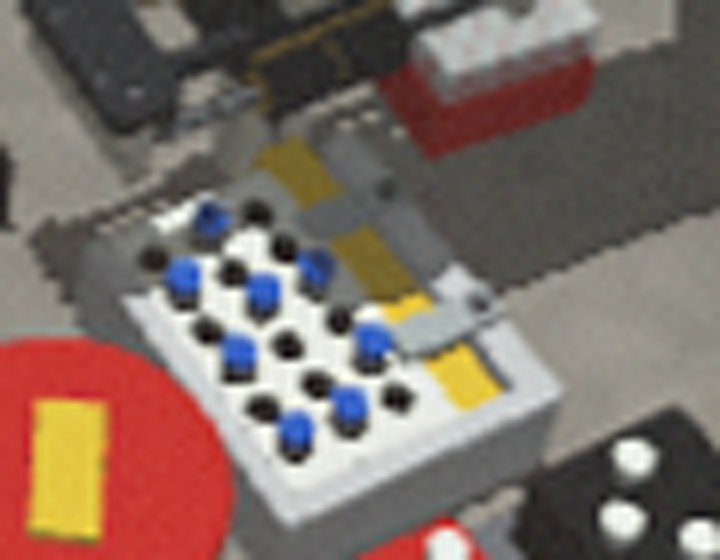

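View pics/w10.png

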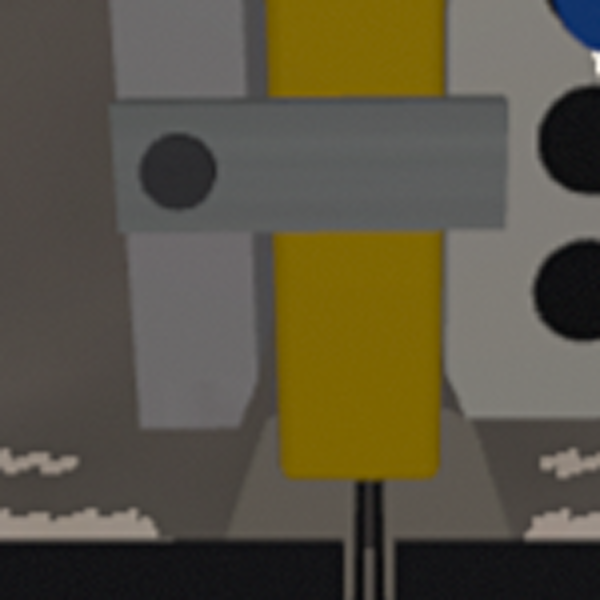

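The spacer looks home in the scene crop, with no floor visible before the stop at (480,400). I'll check the tail distance numerically, then back off.

```bash
python3 - <<'E'
from h import *
c=np.load("w10.npy",allow_pickle=True).item()
f=lambda u,v:(160+u/4,130+v/4)
q=np.radians(-16);C,S=np.cos(q),np.sin(q)
for n,p,z in (("fence",(190,428),.044),("tail",(360,476),.039),("tail z38",(360,479),.038),("rackend",(530,418),.042),("edgeL",(270,60),.040),("edgeR",(444,60),.040),("edgeL2",(283,450),.040),("edgeR2",(438,450),.04)):
    w=back(c,[f(*p)],z)[0,:2]-[.5983,.2316];print(n,(1000*(C*w[0]+S*w[1])).round(1),(1000*(-S*w[0]+C*w[1])).round(1))
plan(.53,.115,.012,74)
E
python3 -m jog '{"gripper":[1,1,1,1,1,1,1],"delta_pos":[[-14,0,0],[-10,0,0],[-15,0,0],[0,0,-20],[0,0,-30],[-20,0,-30],[-20,0,-30]],"spin":[0,0,0,0,0,0,0]}'
python3 -m jog '{"gripper":[1,1,1],"delta_pos":[[-15,0,-30],[0,0,0],[0,0,0]],"spin":[0,0,0]}'
python3 - <<'E'
from h import *
s=np.ascontiguousarray(capture("scene")[:,:,::-1]);cv2.imwrite("pics/s11.png",cv2.resize(s[200:290,280:390],None,fx=7,fy=6.6,interpolation=cv2.INTER_CUBIC)); cv2.imwrite("pics/s11f.png",s)
c=get_calibration("wrist");w=np.ascontiguousarray(capture("wrist")[:,:,::-1]);np.save("w11.npy",c,allow_pickle=True);cv2.imwrite("pics/w11.png",cv2.resize(w,None,fx=1.5,fy=1.5));cv2.imwrite("pics/w11raw.png",w)
E
```

```text
fence -54.8 -61.1
tail -34.9 -70.2
tail z38 -34.9 -71.2
rackend -14.4 -61.2
edgeL -44.2 -18.4
edgeR -24.9 -18.6
edgeL2 -44.3 -66.1
edgeR2 -25.3 -66.3
now [0.5441 0.1639 0.0114] yaw 73.32 W [ -6.5 -15.9   8.4] grip 0.005 t 14.27
shift [-50.9   0.6  -0.6] rows>= 1.22 spin -0.68 rows 0.1
t: 14.85
eef_pos: [0.5255, 0.1007, 0.1224]
eef_rot: [3.142, -0.002, 1.29]
wrist_force: [0.5, -0.5, -0.7]
gripper_width: 0.002
t: 15.1
eef_pos: [0.5224, 0.0844, 0.1533]
eef_rot: [3.137, -0.004, 1.285]
wrist_force: [-0.1, 0.2, -1.2]
gripper_width: 0.005
```

View pics/s11.png

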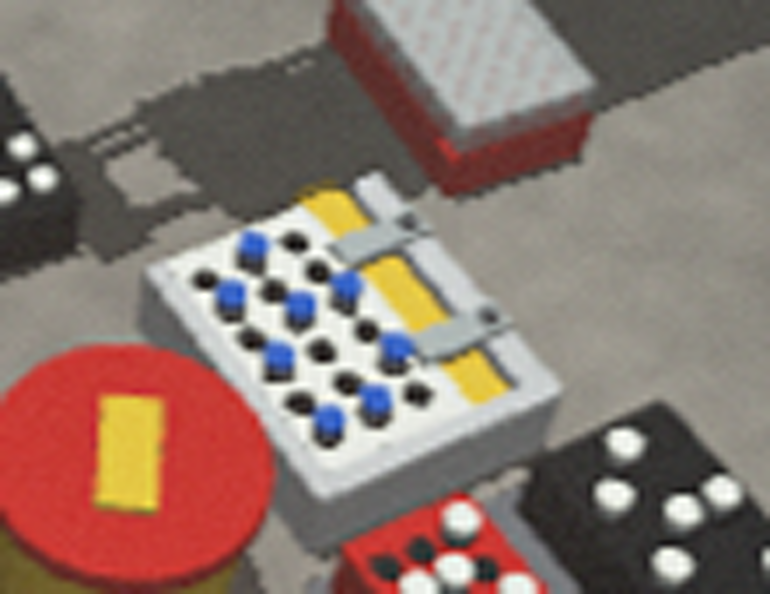

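View pics/w11.png

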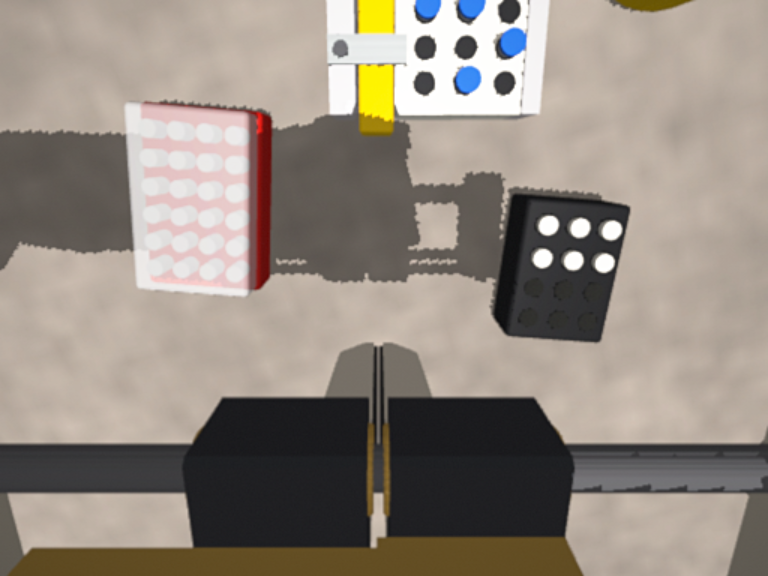

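View pics/s11f.png

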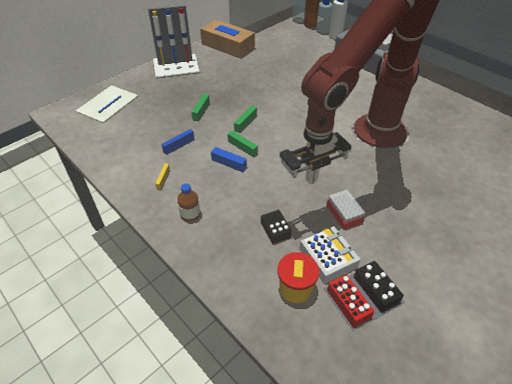

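```bash
python3 -c "
from station import *
print(hand_in())"
```

```text
the job is handed in; nothing more can be done
None
```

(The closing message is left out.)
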